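Turn a radio cover inside-up against a fence

TASK

The radio's black back cover lies outside-up on the table. Push it up against the metal turning fence so that it leans there, tip it over backwards so that its orange inside faces up, and then slide it to lie square and centred inside the white outline. Keep it on the table or fence rather than picking it up and carrying it, and leave the other things on the table alone.

Things in the scene. Friction and masses are not known exactly. Their poses are not given: they have to be found in the camera images.
- cover: Black plastic radio cover: a shallow tray, 130 mm (its x) by 100 mm (its y) by 12 mm, about 0.16 kg. Origin at its centre, half-way through the thickness. Its z axis points out of the closed outer face (black, grey ribs). It starts mouth down on the table, z up, origin 6 mm above the table, on the fence's -y side with its +y 130 mm side roughly facing the fence.
- cover_mouth (a point): Centre of the cover's open mouth, 6 mm below (-z of the cover) its origin; axes as the cover's. The inside is orange: floor 4 mm thick, with a rim 8 mm high and 5 mm wide all round; the hollow is 120 x 90 mm (cover's x, y) and empty but for small brass corner bosses.
- fence: Turning fence fixed to the table: a polished bent metal sheet 220 mm long (its x), dark ribs behind. Origin on the table at the middle of its toe, the front edge of its sloping foot; y points level into the fence. The face rises from the toe at 45 degrees to 24 mm high and 24 mm back, then at 72 degrees to the top edge. Ribs and base end 86 mm behind the toe, lower than the top edge.
- fence_top (a point): Middle of the fence's top edge, 64 mm above the table and 37 mm behind the toe; axes as the fence's. A cover whose lower side stands at the toe leans on this edge at about 60 degrees, its upper side about 25 mm above the edge; let go, it stays there.
- outline: White rectangular outline printed on a thin blue sheet that is flush with the table. Inside, the outline measures 166 mm (its x) by 136 mm (its y), lines 6 mm wide; origin at the centre of the rectangle, on the table.
- radio: Bystander: black radio body, 160 x 90 x 48 mm, lying flat; origin under its middle, roughly.
- tub: Bystander: clear plastic tub, 150 x 110 x 50 mm; origin under its middle, roughly.
- carton: Bystander: white paper carton, 130 x 80 x 45 mm; origin under its middle, roughly.
- driver: Bystander: green screwdriver, 180 mm long, lying down.
- jar: Bystander: small jar with white cap, 60 mm across, 70 mm tall; origin under its middle, roughly.
- circuit: Bystander: green circuit board with parts on it, 90 x 60 x 16 mm; origin under its middle, roughly.
Mind the look-alikes: they are no part of the job. There is more than one size of the cover; the job needs the smallest.

How it is judged:
By the outcome, as a careful person would: the job done as asked, in the order asked, and still so for the second after the job is handed in, with the robot touching nothing.
It also fails if it takes over 72 s, if anything falls off the work surface, if the arm or the gripper's body presses on something with over 40 N, if the wrist force passes 120 N, or if a joint passes its speed limit or range.

ROBOT

A 6-joint arm with a two-finger parallel gripper is mounted at the origin on the work surface. World frame = base frame: x ahead of the robot, y to its left, z up, the work surface at z = 0. Lengths are in m, angles in rad, forces in N, time in s.
With the tool pointing down it reaches from about 0.3 to 0.875 m from the base axis. Payload 6.4 kg.
Tool frame: the origin (TCP) lies on the front face of the gripper's body, between the roots of the fingers; the fingertips stand 73 mm ahead of it and the grasp point (between the pads) lies ctrl.pinch_z ahead of it (ctrl.pinch_z is the distance from the TCP to the grasp point, in m); z points along the fingers, x is the direction in which the jaws open and shut, and the axes are right-handed (so a half turn about z gives the same grasp; the last joint's range is limited). The gripper opens to 85 mm and grips with 20 to 120 N. Pads are 22 mm wide; open, the fingers measure 114 mm over their backs; the gripper's body (76 mm by 85 mm) begins 54 mm behind the grasp point. The pads swing forward as they close: fully open they stand 13 mm farther back than shut.
Start: joints at [1.035, 0.181, 1.607, -0, 1.354, -0.206], TCP at [0.186, 0.544, 0.304] pointing down, gripper open.
Joint ranges: [-2.99, 2.99], [-0.89, 2.07], [0.3, 2.58], [-1.14, 4.28], [0, 2.63], [-3.12, 3.12]. Speed limits (rad/s): [2.57, 2.57, 3.01, 3.14, 3.14, 3.14].

INTERFACE

Orientations are given as a unit quaternion [w, x, y, z].
In Python, from bench import ctrl gives the robot as it stands.
- The arm moves only by the tool move_arm, never from a script. Its argument "rows" is text: rows parted by semicolons, each of 7 numbers parted by spaces: the shift along the tool's x, y, z in cm, then the turn, a rotation vector about the tool's x, y, z in degrees, then the opening, from 0 (shut) to 1 (fully open). In form: x y z rx ry rz grip; .... A call has 1 to 20 rows; each row shifts and turns the commanded pose from where the row before left it, along the tool's axes as they then stand; what a row does not reach is not made up. A row lasts 1/10 s, in which the tool goes at most 50 mm and 8.59 degrees, less where a joint would pass 70% of its speed; a pose out of reach is approached as far as the arm can. A call with a gripper value outside its range is refused whole. The fingers move at their own pace and stop on an object; the grip force is fixed at half the most. Time passes only in rows, so rows that do not move let the fingers close. It gives the time, the measured TCP pose, the force and the opening at its end, in the units of the state.
- ctrl.get_obs(): the state, without advancing time (a new reading comes with each control period).
- ctrl.camera(name): name is "side" or "top"; returns a dict with "color" (480x640x3 uint8, blue, green, red), "fx", "fy", "cx", "cy" (pixels), "k1" (the pictures are not rectified: a ray, as slopes to the right and down, at radius r is drawn at 1 + k1 r^2 times it, then the intrinsics apply), "rvec" (rotation vector, rad) and "tvec" (3), from world to camera coordinates, as OpenCV has them. Camera axes: x right, y down, z forward; pixel columns grow to the right and rows downward; lengths in m; the calibration is good to about 2 mm. A picture is of the moment at which its call begins. There is no depth.
- ctrl.hand_in(): hands the job in, once; it reports no verdict.
Trained networks look in the newest picture that a camera, given by its name, has taken for a name from the list of things; names that differ only in an ending like _2 or _b are one class to them, and where a whole thing is asked for, a point or a joint stands for the part that bears it (a point fixed in the world has none). Each returns a list of dicts, best first, with "confidence" (0 to 1); they miss things now and then, are a little off and sometimes report something else, mostly with a low value. They report only what shows in the picture. A call takes as long as a camera call. They do not tell look-alikes from the thing itself.
- ctrl.look_for(camera, query): "bbox" ([left, top, right, bottom] in pixels, round what is visible of it).
- ctrl.trace(camera, query): "region" (480x640 bool, what is visible of it) and "bbox" ([left, top, right, bottom] in pixels, round what is visible of it).
The state is a dict: "time_s": time; "q": joint angles; "dq": joint speeds; "joint_efforts": joint torques, N m; "eef_pos": TCP position; "eef_rot": TCP orientation; "wrist_force": force on the tool from outside, world axes, zero at the start; "torque": the same for the moment, N m; "opening": opening from 0.0 (shut) to 1.0 (fully open).
Only numpy, scipy, OpenCV 4.12 (cv2) and the standard library are available. Lean on these libraries where they do the work, as an engineer would, in place of code of your own. Each camera call takes 0.05 s, during which the arm holds its last target.

## Working session

There is one attempt and no reset: what is moved stays moved. The work goes in short steps, Python scripts to look and compute and a tool call to move; the robot and the scene stay as the last step left them, time stands still between calls to the robot, and variables do not carry over. Pictures are saved under pics/ and viewed, and the job is handed in when it is done.

Besides the shell and the picture viewer there is one more tool, called after "Emit:" as name(argument=value, ...), one argument or row to a line, values as JSON. move_arm: Moves the arm, as the interface text tells. Its arguments: {"type":"object","properties":{"rows":{"type":"string"}},"required":["rows"]}

```bash
ls; mkdir -p pics; cat > h.py <<'E'
import numpy as np, cv2
from bench import ctrl
def cam(n): return ctrl.camera(n)
def K(c): return np.array([[c['fx'],0,c['cx']],[0,c['fy'],c['cy']],[0,0,1.]])
def D(c): return np.array([c['k1'],0,0,0,0.])
def proj(c,P):
    p,_=cv2.projectPoints(np.array(P,float).reshape(-1,3),np.array(c['rvec'],float),np.array(c['tvec'],float),K(c),D(c)); return p[:,0]
def unproj(c,uv,z=0.):
    u=cv2.undistortPoints(np.array(uv,float).reshape(-1,1,2),K(c),D(c))[:,0]
    R=cv2.Rodrigues(np.array(c['rvec'],float))[0]; t=np.array(c['tvec'],float).ravel()
    C=-R.T@t; d=np.c_[u,np.ones(len(u))]@R
    z=np.broadcast_to(z,(len(u),))
    return C+d*((z-C[2])/d[:,2])[:,None]
E
python3 - <<'E'
from h import *
for n in('top','side'):
    c=cam(n); cv2.imwrite(f'pics/{n}0.png',c['color'])
    print(n,{k:v for k,v in c.items() if k!='color'})
    for q in('cover','fence','outline','radio','tub','carton','driver','jar','circuit'):
        for d in ctrl.look_for(n,q): print(q,round(d['confidence'],2),np.round(d['bbox']))
o=ctrl.get_obs();print(o,ctrl.pinch_z)
E
```

```text
pics
top {'fx': 448.00287549126955, 'fy': 448.00287549126955, 'cx': 318.93082708000844, 'cy': 239.21093789278592, 'k1': -0.0459174484096864, 'rvec': array([ 2.1521067 , -2.18876153,  0.06666975]), 'tvec': array([0.0356309 , 0.53814858, 1.14925025])}
cover 0.86 [381. 298. 460. 381.]
cover 0.76 [274. 200. 317. 256.]
cover 0.6 [272. 277. 348. 358.]
cover 0.27 [350. 120. 386. 186.]
fence 0.75 [211. 197. 256. 286.]
fence 0.34 [256. 124. 318. 180.]
outline 0.63 [178. 319. 204. 359.]
outline 0.61 [376. 209. 439. 286.]
radio 0.81 [350. 121. 386. 182.]
tub 0.9 [256. 124. 320. 179.]
tub 0.16 [378. 211. 438. 285.]
carton 0.6 [458. 164. 513. 223.]
driver 0.63 [484. 272. 533. 328.]
driver 0.35 [177. 319. 206. 362.]
jar 0.78 [138. 262. 170. 284.]
jar 0.44 [177. 319. 204. 358.]
circuit 0.73 [179. 318. 204. 358.]
side {'fx': 496.50710545614027, 'fy': 496.50710545614027, 'cx': 319.60190748406785, 'cy': 236.1211974130915, 'k1': -0.10900859844374916, 'rvec': array([ 2.46105234, -0.18290292,  0.04050386]), 'tvec': array([-0.52066689,  0.10724535,  1.22843907])}
cover 0.93 [207. 217. 283. 276.]
cover 0.7
[... 397 characters left out ...]
 0.68 [208. 159. 238. 173.]
{'time_s': 1.0, 'q': array([ 1.03468363e+00,  1.80763346e-01,  1.60699153e+00, -1.22497346e-05,
        1.35382213e+00, -2.06281058e-01]), 'dq': array([ 0.00027526, -0.00055433,  0.00076897, -0.00090841,  0.00184059,
        0.00047919]), 'joint_efforts': array([-6.05766854e-04, -4.44870937e+01, -3.51667178e+01, -6.59785710e-04,
        1.07266380e-03,  2.55539675e-05]), 'eef_pos': array([0.18621571, 0.54402499, 0.30391318]), 'eef_rot': array([2.32733913e-06, 8.13597338e-01, 5.81428733e-01, 9.56802056e-06]), 'wrist_force': array([-0.42881128,  0.43400148,  0.12568146]), 'torque': array([-0.01965161, -0.0194982 ,  0.01041541]), 'opening': 1.0028510586488133} 0.0539
```

View pics/top0.png

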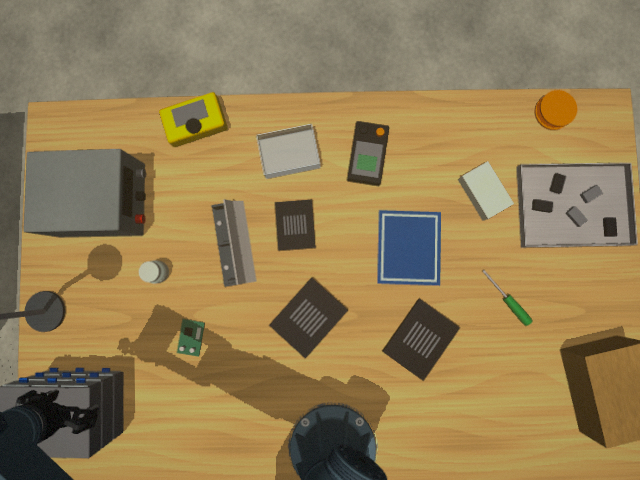

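View pics/side0.png

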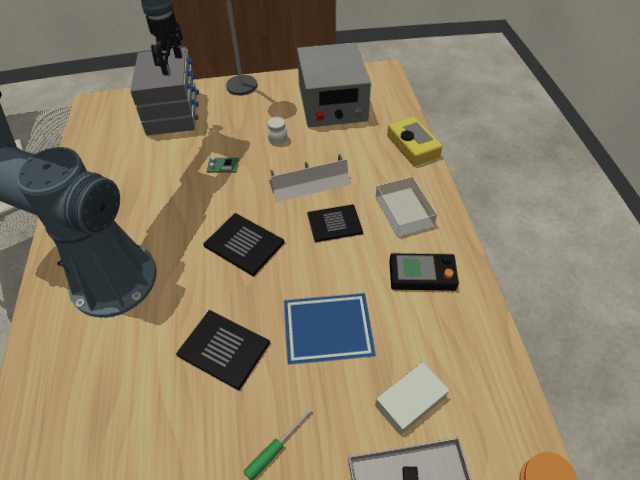

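Top view: three black covers. The smallest is at (295,225), facing the fence at (233,243), with the outline at (409,247). The larger look-alikes are at (308,317) and (421,340). Next I'll measure poses.

```bash
cat >> h.py <<'E'
def quad(c,cands,z):
    m=cands.astype(np.uint8)
    cs,_=cv2.findContours(m,cv2.RETR_EXTERNAL,cv2.CHAIN_APPROX_NONE); k=max(cs,key=cv2.contourArea)
    P=unproj(c,k[:,0,:],z)[:,:2]*1000
    r=cv2.minAreaRect(P.astype(np.float32)); return r, cv2.boxPoints(r)
E
python3 - <<'E'
from h import *
for n in('top','side'):
    c=cam(n)
    for q,z in(('cover',.012),('outline',0),('fence',0.)):
        for d in ctrl.trace(n,q):
            if d['confidence']<.3: continue
            r,b=quad(c,d['region'],z)
            print(n,q,round(d['confidence'],2),np.round(d['bbox']),'c',np.round(r[0]),'s',np.round(r[1],1),'a',round(r[2],1),np.round(b).tolist())
# crops
c=cam('top');im=c['color']
cv2.imwrite('pics/crop_top.png',cv2.resize(im[180:300,200:450],None,fx=3.2,fy=3.2,interpolation=cv2.INTER_CUBIC))
c=cam('side');im=c['color']
cv2.imwrite('pics/crop_side.png',cv2.resize(im[140:260,240:400],None,fx=5,fy=5,interpolation=cv2.INTER_CUBIC))
E
```

```text
top cover 0.82 [272. 277. 346. 356.] c [336.  59.] s [128.8 166.6] a 47.2 [[231.0, 68.0], [353.0, -45.0], [441.0, 50.0], [318.0, 163.0]]
top cover 0.8 [383. 298. 460. 382.] c [ 276. -233.] s [133.1 169.2] a 53.1 [[169.0, -235.0], [304.0, -337.0], [384.0, -231.0], [249.0, -129.0]]
top cover 0.79 [271. 199. 314. 255.] c [579.  92.] s [133.7 105. ] a 3.6 [[508.0, 140.0], [515.0, 35.0], [649.0, 44.0], [642.0, 149.0]]
top cover 0.6 [484. 270. 533. 324.] c [ 355. -480.] s [119.1  29.8] a 37.7 [[299.0, -505.0], [317.0, -528.0], [411.0, -455.0], [393.0, -432.0]]
top outline 0.78 [378. 210. 440. 286.] c [ 514. -212.] s [168.8 196.3] a 87.1 [[412.0, -291.0], [608.0, -301.0], [617.0, -133.0], [420.0, -123.0]]
top fence 0.87 [211. 197. 255. 286.] c [539. 256.] s [235.6  89.3] a 9.5 [[415.0, 280.0], [430.0, 192.0], [663.0, 231.0], [648.0, 319.0]]
side cover 0.95 [308. 204. 364. 242.] c [578.  86.] s [132.3 112. ] a 3.0 [[509.0, 139.0], [515.0, 27.0], [647.0, 34.0], [641.0, 146.0]]
side cover 0.91 [176. 308. 269. 392.] c [ 275. -236.] s [135.1 176.1] a 53.7 [[164.0, -239.0], [306.0, -343.0], [386.0, -234.0], [244.0, -130.0]]
side cover 0.59 [204. 214. 281. 274.] c [335.  53.] s [136.  175.3] a 47.3 [[224.0, 63.0], [353.0, -56.0], [445.0, 44.0], [316.0, 163.0]]
side cover 0.36 [268. 157. 349. 198.] c [539. 263.] s [243.4 126.5] a 10.1 [[408.0, 304.0], [430.0, 180.0], [670.0, 223.0], [647.0, 347.0]]
side outline 0.68 [287. 292. 377. 363.] c [ 514. -211.] s [168.2 199.9] a 87.1 [[410.0, -290.0], [609.0, -300.0], [618.0, -132.0], [418.0, -122.0]]
side fence 0.78 [269. 158. 350. 199.] c [540. 276.] s [243.4 127.1] a 10.1 [[409.0, 317.0], [431.0, 192.0], [671.0, 235.0], [648.0, 360.0]]
```

View pics/crop_top.png

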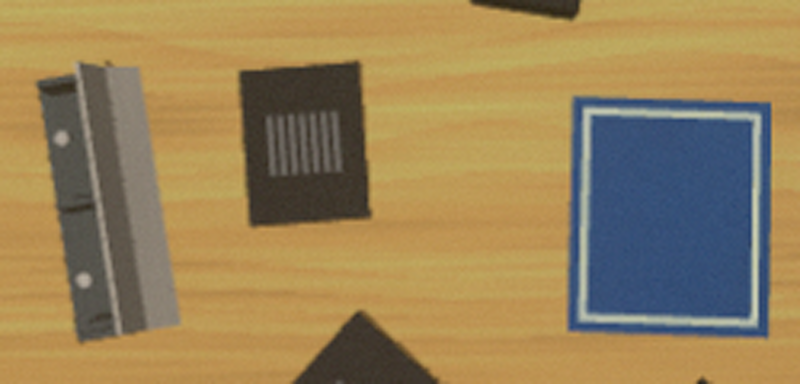

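View pics/crop_side.png

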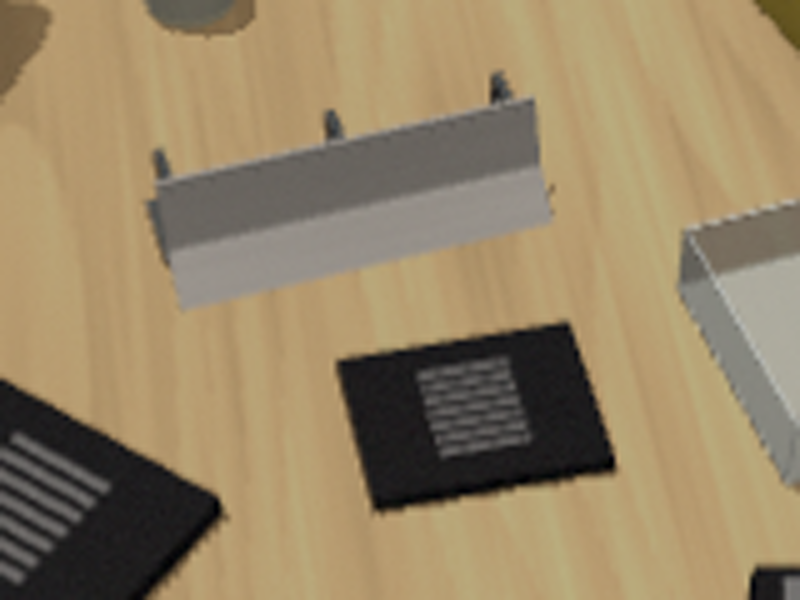

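```bash
python3 - <<'E'
from h import *
c=cam('top');s=cam('side')
A=unproj(c,[[244.7,200.9],[256.2,281]])*1000;B=unproj(s,[[277,202],[350.2,184.4]])*1000
for P in(A,B):
    d=P[0]-P[1] if P[0][0]>P[1][0] else P[1]-P[0]
    print(P.round(),'mid',P.mean(0).round(1),'ang',np.degrees(np.arctan2(d[1],d[0])).round(2),'len',np.linalg.norm(d).round(1))
# cover top-face corners
print(unproj(c,[[200+240/3.2,180+70/3.2],[200+360/3.2,180+62/3.2],[200+370/3.2,180+216/3.2],[200+250/3.2,180+225/3.2]],.012)*1000)
print(unproj(s,[[240+338/5,140+360/5],[240+568/5,140+323/5],[240+614/5,140+467/5],[240+378/5,140+510/5]],[.012,.012,0.012,.012])*1000)
# white outline
im=c['color'];hsv=cv2.cvtColor(im,cv2.COLOR_BGR2HSV)
for cc in(c,s):
    hsv=cv2.cvtColor(cc['color'],cv2.COLOR_BGR2HSV)
    m=((hsv[...,0]>100)&(hsv[...,0]<125)&(hsv[...,1]>120)).astype(np.uint8)
    n,l,st,_=cv2.connectedComponentsWithStats(m)
    i=1+np.argmax(st[1:,4]); print(st[i]); r,b=quad(cc,l==i,0); print(r,b.round().tolist())
E
```

```text
[[648. 225.   0.]
 [432. 195.   0.]] mid [539.9 210.4   0. ] ang 7.96 len 217.6
[[434. 194.   0.]
 [647. 229.   0.]] mid [540.7 211.4   0. ] ang 9.34 len 216.3
[[641.30834221 142.11776066  12.        ]
 [646.03986544  42.12226285  12.        ]
 [517.75330586  35.79168261  12.        ]
 [512.0282841  134.86258599  12.        ]]
[[512.59590155 132.97566248  12.        ]
 [640.11715656 140.02092844  12.        ]
 [645.1116737   36.9332147   12.        ]
 [519.8842561   27.89388835  12.        ]]
[ 384  217   51   62 3031]
((515.0076904296875, -211.91763305664062), (132.57325744628906, 162.27101135253906), 87.88372039794922) [[431.0, -275.0], [594.0, -281.0], [599.0, -149.0], [436.0, -143.0]]
[ 291  300   76   57 3602]
((514.6709594726562, -211.84896850585938), (131.87332153320312, 162.6770782470703), 87.11785125732422) [[430.0, -274.0], [593.0, -282.0], [599.0, -150.0], [437.0, -142.0]]
```

Emit:
move_arm(
  rows="0 0 0 0 0 7.8 0.8;0 0 0 0 0 7.8 0.8;0 0 0 0 0 7.8 0.8;0 0 0 0 0 7.8 0.8;0 0 0 0 0 7.8 0.8;0 0 0 0 0 7.8 0.8;0 0 0 0 0 7.8 0.8;0 0 0 0 0 7.8 0.8",
)

```text
time_s: 2.4
eef_pos: [0.1862, 0.544, 0.3039]
eef_rot: [-0.0, 0.997, 0.073, 0.0]
wrist_force: [0.0, 0.1, -0.7]
opening: 0.799
```

Emit:
move_arm(
  rows="1.6 3 0 0 0 0 0.8;1.6 3 0 0 0 0 0.8;1.6 3 0 0 0 0 0.8;1.6 3 0 0 0 0 0.8;1.6 3 0 0 0 0 0.8;1.6 3 0 0 0 0 0.8;1.6 3 0 0 0 0 0.8;1.6 3 0 0 0 0 0.8;1.6 3 0 0 0 0 0.8;1.6 3 0 0 0 0 0.8;1.6 3 0 0 0 0 0.8;1.6 3 0 0 0 0 0.8;1.6 3 0 0 0 0 0.8;1.6 3 0 0 0 0 0.8;1.6 3 0 0 0 0 0.8;1.6 3 0 0 0 0 0.8;1.6 3 0 0 0 0 0.8;1.6 3 0 0 0 0 0.8;1.6 3 0 0 0 0 0.8;1.6 3 0 0 0 0 0.8",
)

```text
time_s: 4.4
eef_pos: [0.594, -0.0019, 0.3039]
eef_rot: [-0.0, 0.997, 0.076, 0.0]
wrist_force: [-0.4, 0.1, 0.1]
opening: 0.8
```

Emit:
move_arm(
  rows="0 0 3.2 0 0 0 0.8;0 0 3.2 0 0 0 0.8;0 0 3.2 0 0 0 0.8;0 0 3.2 0 0 0 0.8;0 0 3.2 0 0 0 0.8;0 0 3.2 0 0 0 0.8;0 0 3.2 0 0 0 0.8;0 0 0.2 0 0 0 0.8;0 0 0 0 0 0 0.8",
)

```text
time_s: 5.3
eef_pos: [0.593, -0.0006, 0.0776]
eef_rot: [-0.0, 0.997, 0.076, -0.001]
wrist_force: [0.5, 0.1, 0.8]
opening: 0.798
```

```bash
python3 - <<'E'
from h import *
c=cam('side');im=c['color']
cv2.imwrite('pics/s1.png',cv2.resize(im[140:300,240:400],None,fx=3.7,fy=3.7,interpolation=cv2.INTER_CUBIC))
c=cam('top');im=c['color']
cv2.imwrite('pics/t1.png',cv2.resize(im[160:320,200:400],None,fx=3.7,fy=3.7,interpolation=cv2.INTER_CUBIC))
E
```

```text
(no output)
```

View pics/s1.png

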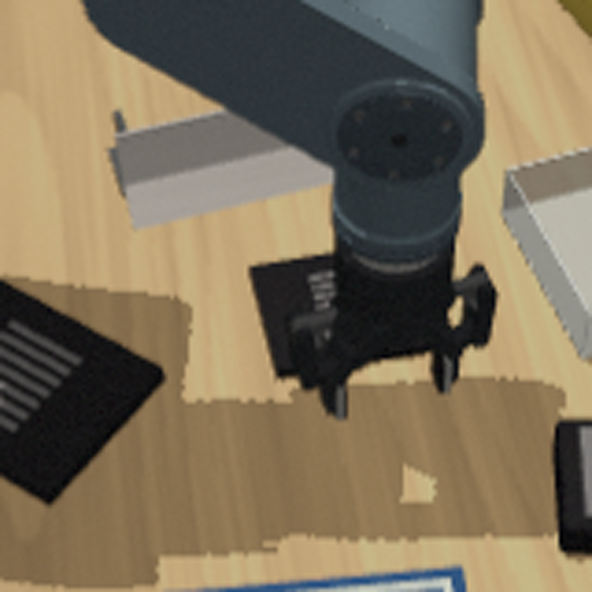

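View pics/t1.png

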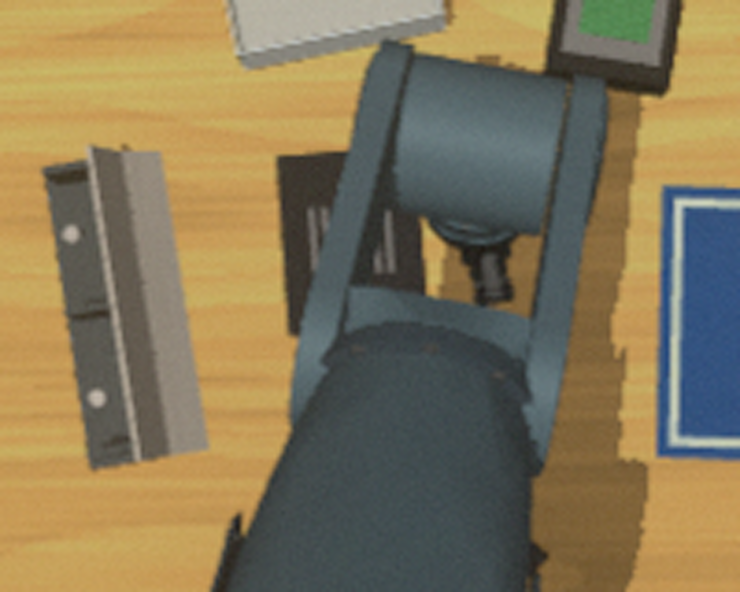

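Emit:
move_arm(
  rows="0 0 0.3 0 0 0 0.8;0 0 0.2 0 0 0 0.8;0 0 0.2 0 0 0 0.8;0 0 0 0 0 0 0.8",
)

```text
time_s: 5.8
eef_pos: [0.5932, -0.0006, 0.0709]
eef_rot: [0.0, 0.997, 0.076, -0.0]
wrist_force: [0.3, -0.7, -0.0]
opening: 0.798
```

Emit:
move_arm(
  rows="0 0 0.15 0 0 0 0.8;0 0 0 0 0 0 0.8",
)

```text
time_s: 6.0
eef_pos: [0.5932, -0.0006, 0.0692]
eef_rot: [-0.0, 0.997, 0.076, -0.0]
wrist_force: [-0.4, -0.2, -0.7]
opening: 0.803
```

Emit:
move_arm(
  rows="0 0 0.1 0 0 0 0.8;0 0 0 0 0 0 0.8",
)

```text
time_s: 6.2
eef_pos: [0.5932, -0.0006, 0.0682]
eef_rot: [-0.0, 0.997, 0.076, -0.0]
wrist_force: [0.4, -0.4, -0.4]
opening: 0.798
```

Emit:
move_arm(
  rows="0 0 0.1 0 0 0 0.8;0 0 0 0 0 0 0.8",
)

```text
time_s: 6.4
eef_pos: [0.5932, -0.0006, 0.0672]
eef_rot: [-0.0, 0.997, 0.076, -0.0]
wrist_force: [-0.2, 0.5, 0.8]
opening: 0.799
```

Emit:
move_arm(
  rows="0 0 0.1 0 0 0 0.8;0 0 0.1 0 0 0 0.8;0 0 0 0 0 0 0.8",
)

```text
time_s: 6.7
eef_pos: [0.5933, -0.0006, 0.0654]
eef_rot: [-0.0, 0.997, 0.076, 0.0]
wrist_force: [-0.7, -0.4, 1.2]
opening: 0.801
```

Emit:
move_arm(
  rows="0 0 0.1 0 0 0 0.8;0 0 0 0 0 0 0.8",
)

```text
time_s: 6.9
eef_pos: [0.5934, -0.0006, 0.0654]
eef_rot: [0.0, 0.997, 0.076, -0.0]
wrist_force: [-5.2, 1.3, 10.0]
opening: 0.802
```

Emit:
move_arm(
  rows="0 0 0.1 0 0 0 0.8;0 0 0 0 0 0 0.8",
)

```text
time_s: 7.1
eef_pos: [0.5935, -0.0006, 0.0653]
eef_rot: [0.0, 0.997, 0.076, -0.0]
wrist_force: [-7.8, 0.0, 17.3]
opening: 0.803
```

Emit:
move_arm(
  rows="0 0 -0.45 0 0 0 0.8;0 -1 0 0 0 0 0.8;0 -1 0 0 0 0 0.8;0 -1 0 0 0 0 0.8;0 -1 0 0 0 0 0.8;0 -1 0 0 0 0 0.8;0 -1 0 0 0 0 0.8;0 -1 0 0 0 0 0.8;0 -1 0 0 0 0 0.8;0 -1 0 0 0 0 0.8;0 0 0 0 0 0 0.8",
)

```text
time_s: 8.2
eef_pos: [0.5793, 0.0898, 0.0678]
eef_rot: [-0.0, 0.997, 0.077, -0.0]
wrist_force: [-0.4, -0.1, -0.2]
opening: 0.803
```

```bash
python3 - <<'E'
from h import *
a=cam('side')['color'][140:300,200:400];b=cam('top')['color'][160:320,180:360]
f=lambda i:cv2.resize(i,None,fx=2.1,fy=2.1,interpolation=cv2.INTER_CUBIC)
cv2.imwrite('pics/b2.png',np.hstack([f(a),f(b)]))
E
```

```text
(no output)
```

View pics/b2.png

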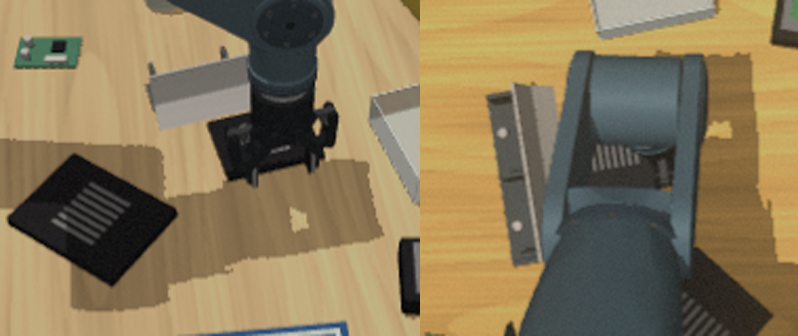

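Emit:
move_arm(
  rows="0 -0.7 0 0 0 0 0.8;0 -0.7 0 0 0 0 0.8;0 -0.7 0 0 0 0 0.8;0 -0.7 0 0 0 0 0.8",
)

```text
time_s: 8.7
eef_pos: [0.5755, 0.1163, 0.0679]
eef_rot: [0.0, 0.997, 0.076, 0.0]
wrist_force: [0.6, -1.7, -0.4]
opening: 0.803
```

Emit:
move_arm(
  rows="0 -0.5 0 0 0 0 0.8;0 -0.5 0 0 0 0 0.8;0 -0.5 0 0 0 0 0.8;0 -0.5 0 0 0 0 0.8",
)

```text
time_s: 9.1
eef_pos: [0.5723, 0.1357, 0.0677]
eef_rot: [0.0, 0.997, 0.076, -0.0]
wrist_force: [1.1, -3.6, -0.2]
opening: 0.804
```

```bash
cat > look.py <<'E'
from h import *
import sys
a=cam('side')['color'][120:280,220:400];b=cam('top')['color'][160:320,180:360]
f=lambda i:cv2.resize(i,None,fx=2.2,fy=2.2,interpolation=cv2.INTER_CUBIC)
cv2.imwrite(f'pics/{sys.argv[1]}.png',np.hstack([f(a),f(b)]))
E
python3 look.py b3
```

```text
(no output)
```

View pics/b3.png

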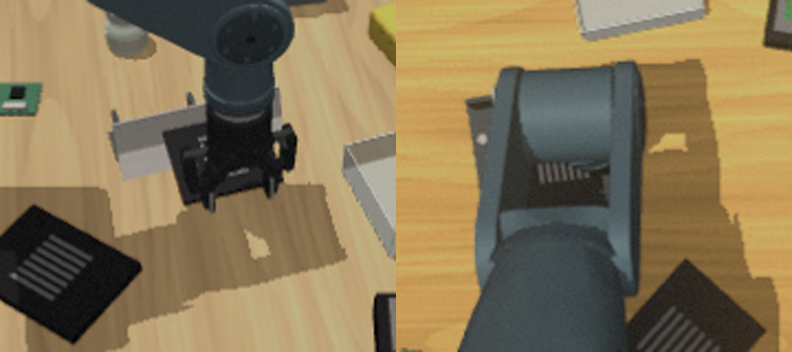

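Emit:
move_arm(
  rows="0 -0.5 0 0 0 0 0.8;0 -0.5 0 0 0 0 0.8;0 -0.5 0 0 0 0 0.8;0 -0.5 0 0 0 0 0.8",
)

```text
time_s: 9.6
eef_pos: [0.5692, 0.1561, 0.0679]
eef_rot: [-0.0, 0.997, 0.076, -0.0]
wrist_force: [0.2, -2.3, -0.3]
opening: 0.799
```

Emit:
move_arm(
  rows="0 -0.5 0 0 0 0 0.8;0 -0.5 0 0 0 0 0.8;0 -0.4 0 0 0 0 0.8",
)

```text
time_s: 9.9
eef_pos: [0.5672, 0.17, 0.068]
eef_rot: [-0.0, 0.997, 0.076, 0.0]
wrist_force: [-0.2, -1.7, -0.8]
opening: 0.796
```

```bash
python3 look.py b4
```

```text
(no output)
```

View pics/b4.png

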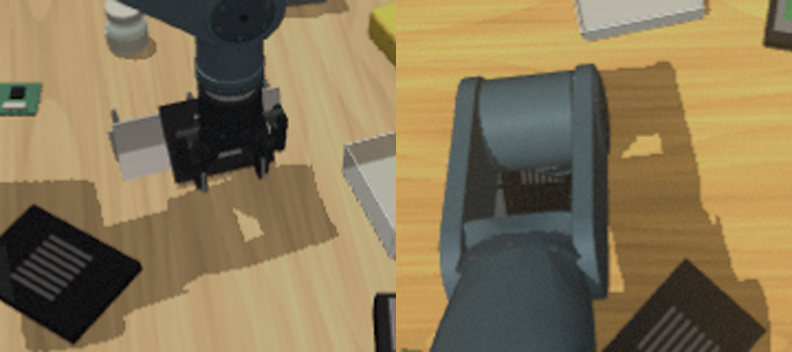

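Emit:
move_arm(
  rows="0 -0.4 0 0 0 0 0.8;0 -0.4 0 0 0 0 0.8;0 -0.4 0 0 0 0 0.8;0 -0.4 0 0 0 0 0.8",
)

```text
time_s: 10.4
eef_pos: [0.5648, 0.1855, 0.0679]
eef_rot: [0.0, 0.997, 0.076, -0.0]
wrist_force: [-0.1, -1.7, -1.1]
opening: 0.802
```

Emit:
move_arm(
  rows="0 -0.3 0 0 0 0 0.8;0 0 0 0 0 0 0.8",
)

```text
time_s: 10.6
eef_pos: [0.5643, 0.1887, 0.0679]
eef_rot: [-0.0, 0.997, 0.076, 0.0]
wrist_force: [0.6, 0.5, -0.1]
opening: 0.797
```

```bash
python3 look.py b5
```

```text
(no output)
```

View pics/b5.png

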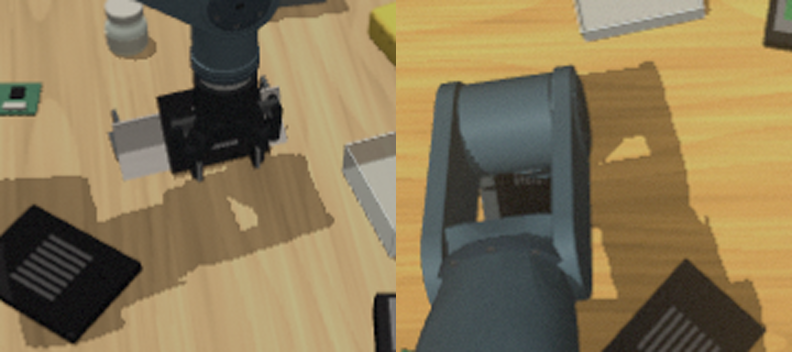

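Emit:
move_arm(
  rows="0 0.5 0 0 0 0 0.8;0 1 0 0 0 0 0.8;0 2 0 0 0 0 0.8;0 2 -1 0 0 0 0.8;0 2 -2 0 0 0 0.8;0 3 -3 0 0 0 0.8;0 3 -3 0 0 0 0.8;0 3 -3 0 0 0 0.8;0 0 0 0 0 0 0.8",
)

```text
time_s: 11.6
eef_pos: [0.5928, 0.0204, 0.1933]
eef_rot: [0.002, 0.997, 0.074, 0.005]
wrist_force: [0.8, 0.1, 0.4]
opening: 0.799
```

```bash
python3 look.py b6
```

```text
(no output)
```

View pics/b6.png

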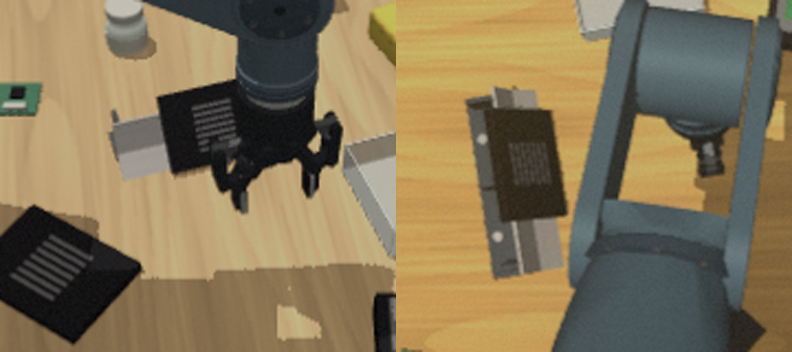

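```bash
python3 - <<'E'
from h import *
c=cam('top')
P=unproj(c,[[220.9,208.6],[225.9,259],[250.9,208.6],[257.7,257.3]],[.09,.09,.007,.007])*1000
a=np.radians(8.7);F=np.array([540.3,211])
ex=np.array([np.cos(a),np.sin(a)]);ey=np.array([-np.sin(a),np.cos(a)])
for p in P: print(p.round(1),((p[:2]-F)@ex).round(1),((p[:2]-F)@ey).round(1))
im=c['color'];cv2.imwrite('pics/c7.png',cv2.resize(im[190:290,190:300],None,fx=6,fy=6,interpolation=cv2.INTER_CUBIC))
E
```

```text
[614.1 268.5  90. ] 81.6 45.7
[488.2 255.8  90. ] -44.7 52.2
[625.3 207.5   7. ] 83.5 -16.3
[494.7 189.9   7. ] -48.3 -14.0
```

View pics/c7.png

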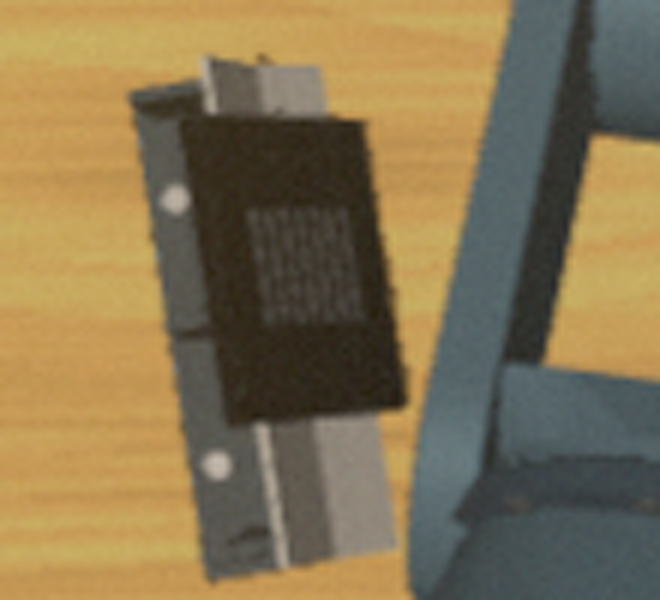

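Emit:
move_arm(
  rows="0 -3 3 0 0 0 0.8;0 -3 3 0 0 0 0.8;0 -3 3 0 0 0 0.8;0 -2 2 0 0 0 0.8;0 -1.5 1.2 0 0 0 0.8;0 -1.5 0 0 0 0 0.8;0 -1.5 0 0 0 0 0.8;0 -0.5 0 0 0 0 0.8;0 0 0 0 0 0 0.8",
)

```text
time_s: 12.65
eef_pos: [0.5645, 0.1842, 0.0655]
eef_rot: [-0.0, 0.997, 0.077, -0.0]
wrist_force: [0.1, 0.7, 1.0]
opening: 0.801
```

Emit:
move_arm(
  rows="0 0 -0.2 0 0 0 0.8;0 -0.3 0 0 0 0 0.8;0 -0.3 0 0 0 0 0.8;0 -0.3 0 0 0 0 0.8;0 -0.3 0 0 0 0 0.8;0 0 0 0 0 0 0.8",
)

```text
time_s: 13.25
eef_pos: [0.5634, 0.1947, 0.0679]
eef_rot: [0.001, 0.997, 0.076, -0.0]
wrist_force: [0.3, -4.0, 0.8]
opening: 0.8
```

Emit:
move_arm(
  rows="0 0.5 0 0 0 0 0.8;0 1 0 0 0 0 0.8;0 2 0 0 0 0 0.8;0 3 -1 0 0 0 0.8;0 3 -2 0 0 0 0.8;0 3 -3 0 0 0 0.8;0 3 -3 0 0 0 0.8;0 2 -3 0 0 0 0.8;0 0 -3 0 0 0 0.8;0 0 0 0 0 0 0.8",
)

```text
time_s: 14.25
eef_pos: [0.5925, 0.0203, 0.2231]
eef_rot: [0.001, 0.997, 0.075, 0.004]
wrist_force: [1.0, 0.6, 0.4]
opening: 0.798
```

```bash
python3 - <<'E'
from h import *
c=cam('top')
im=c['color'];cv2.imwrite('pics/c8.png',cv2.resize(im[190:290,190:300],None,fx=6,fy=6,interpolation=cv2.INTER_CUBIC))
E
```

```text
(no output)
```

View pics/c8.png

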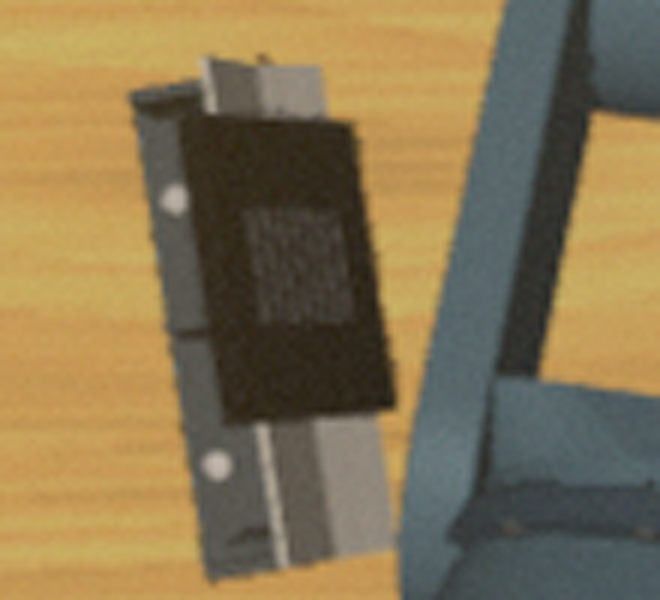

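Emit:
move_arm(
  rows="-0.5 -2.8 0 0 0 0 0.8;0 -2.8 0 0 0 0 0.8;0 -2.8 0 0 0 0 0.8;0 -2.8 0 0 0 0 0.8;0 -2.8 0 0 0 0 0.8;0 -2.8 0 0 0 0 0.8;0 -2.8 0 0 0 0 0.8;0 -2.8 0 0 0 0 0.8;0 -2.8 0 0 0 0 0.8;0 -2.9 0 0 0 0 0.8;0 0 0 0 0 0 0.8",
)

```text
time_s: 15.4
eef_pos: [0.5405, 0.302, 0.2161]
eef_rot: [-0.0, 0.997, 0.078, -0.001]
wrist_force: [0.2, -0.4, 0.4]
opening: 0.803
```

```bash
python3 look.py b9
```

```text
(no output)
```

View pics/b9.png

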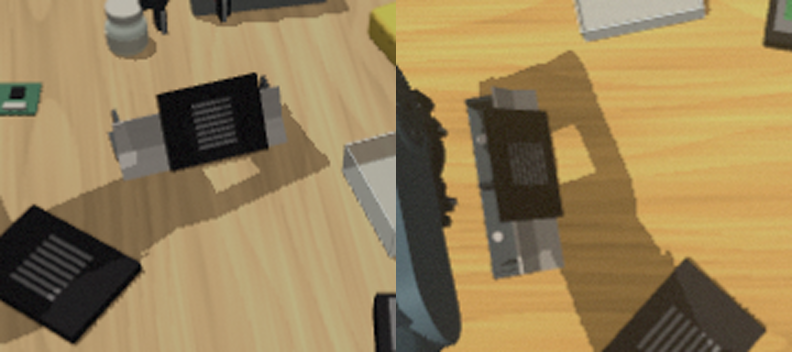

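Emit:
move_arm(
  rows="0.4 0 1.5 0 0 0 0.8;0 0 2 0 0 0 0.8;0 0 2 0 0 0 0.8;0 0 1.5 0 0 0 0.8;0 0 1 0 0 0 0.8;0 0 0 0 0 0 0.8",
)

```text
time_s: 16.1
eef_pos: [0.5455, 0.2988, 0.1357]
eef_rot: [0.0, 0.997, 0.075, -0.002]
wrist_force: [-0.4, -0.1, -0.2]
opening: 0.797
```

```bash
python3 look.py b10
```

```text
(no output)
```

View pics/b10.png

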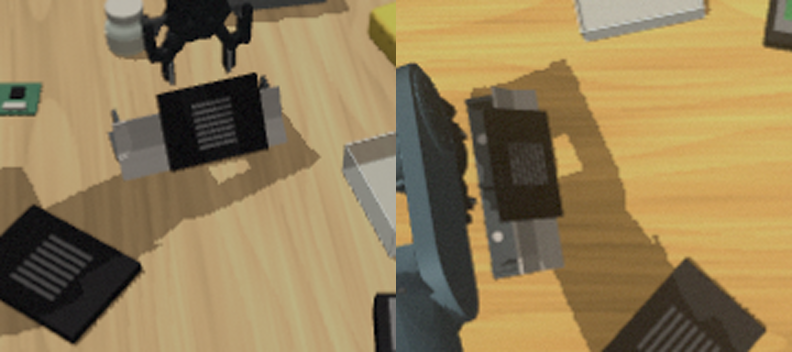

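Emit:
move_arm(
  rows="0 0.5 0 0 0 0 0.8;0 0.5 0 0 0 0 0.8;0 0.5 0 0 0 0 0.8;0 0.5 0 0 0 0 0.8;0 0.5 0 0 0 0 0.8;0 0.5 0 0 0 0 0.8;0 0.5 0 0 0 0 0.8;0 0.5 0 0 0 0 0.8;0 0 0 0 0 0 0.8",
)

```text
time_s: 17.1
eef_pos: [0.5525, 0.2595, 0.1378]
eef_rot: [0.0, 0.997, 0.076, -0.0]
wrist_force: [-0.6, 1.3, -0.6]
opening: 0.8
```

```bash
python3 look.py b11
```

```text
(no output)
```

View pics/b11.png

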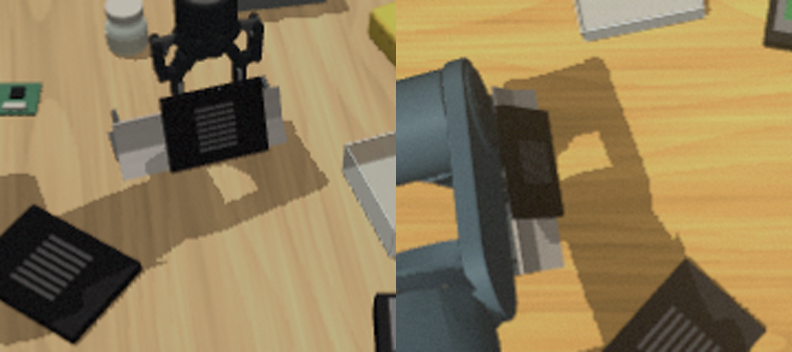

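Emit:
move_arm(
  rows="0 0.4 0 0 0 0 0.8;0 0.4 0 0 0 0 0.8;0 0.4 0 0 0 0 0.8;0 0.4 0 0 0 0 0.8;0 0.4 0 0 0 0 0.8;0 0.4 0 0 0 0 0.8;0 0 0 0 0 0 0.8",
)

```text
time_s: 17.9
eef_pos: [0.5562, 0.2358, 0.1379]
eef_rot: [0.0, 0.997, 0.076, 0.0]
wrist_force: [-0.5, -0.5, 0.4]
opening: 0.799
```

```bash
python3 look.py b12
```

```text
(no output)
```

View pics/b12.png

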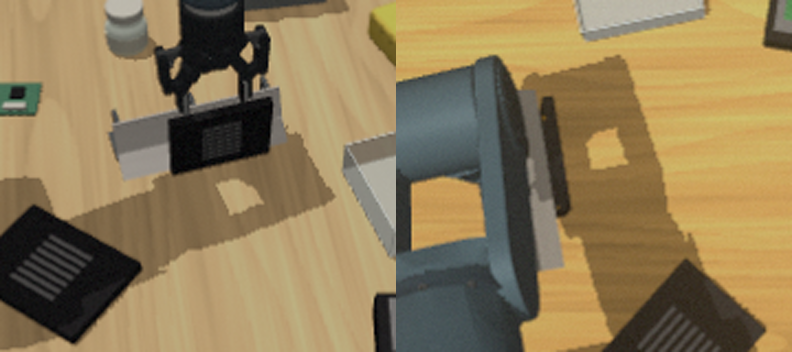

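Emit:
move_arm(
  rows="0 0.4 0 0 0 0 0.8;0 0.4 0 0 0 0 0.8;0 0.4 0 0 0 0 0.8;0 0.4 0 0 0 0 0.8;0 0 0 0 0 0 0.8;0 0 0 0 0 0 0.8;0 0 0 0 0 0 0.8",
)

```text
time_s: 18.7
eef_pos: [0.5584, 0.2207, 0.1379]
eef_rot: [-0.0, 0.997, 0.076, 0.0]
wrist_force: [0.0, -0.7, -0.3]
opening: 0.802
```

```bash
python3 look.py b13
```

```text
(no output)
```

View pics/b13.png

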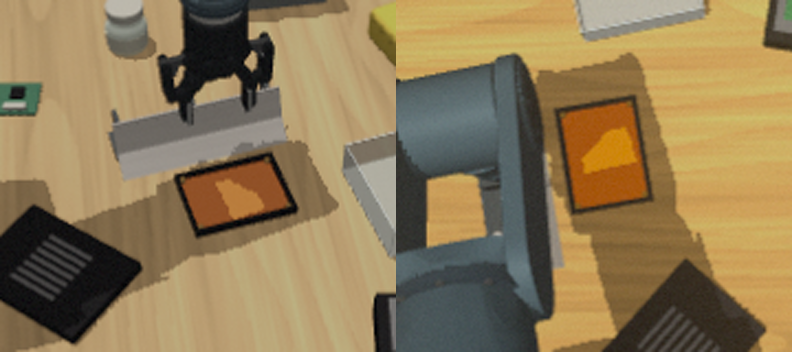

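```bash
cat > cov.py <<'E'
from h import *
for n in('top','side'):
    c=cam(n); hsv=cv2.cvtColor(c['color'],cv2.COLOR_BGR2HSV)
    for d in ctrl.trace(n,'cover'):
        r,b=quad(c,d['region'],.010)
        if d['confidence']<.3 or max(r[1])>145 : continue
        print(n,'cover',round(d['confidence'],2),'c',np.round(r[0],1),'s',np.round(r[1],1),'a',round(r[2],1))
    m=((hsv[...,0]<13)&(hsv[...,1]>170)&(hsv[...,2]>100)).astype(np.uint8)
    m=cv2.morphologyEx(m,cv2.MORPH_CLOSE,np.ones((5,5)))
    k,l,st,_=cv2.connectedComponentsWithStats(m)
    for i in range(1,k):
        if st[i,4]<400: continue
        r,b=quad(c,l==i,.004); print(n,'orange',st[i],'c',np.round(r[0],1),'s',np.round(r[1],1),'a',round(r[2],1))
E
python3 cov.py
```

```text
top cover 0.92 c [566.1 147.5] s [130.5 100.2] a 9.0
side cover 0.57 c [564.6 142.2] s [136.  114.9] a 9.1
side orange [303 193  47  30 703] c [565.7 148.8] s [116.8  82.8] a 9.4
```

Emit:
move_arm(
  rows="-0.3 2 0 0 0 0 0.8;0 2.5 0 0 0 0 0.8;0 2.5 0 0 0 0 0.8;0 2 0 0 0 0 0.8;0 0.85 1 0 0 0 0.8;0 0 1.5 0 0 0 0.8;0 0 1.5 0 0 0 0.8;0 0 0.5 0 0 0 0.8;0 0 0 0 0 0 0.8",
)

```text
time_s: 19.9
eef_pos: [0.5689, 0.1237, 0.0908]
eef_rot: [-0.0, 0.997, 0.076, -0.002]
wrist_force: [-0.2, 0.0, -0.2]
opening: 0.8
```

```bash
python3 look.py b14
```

```text
(no output)
```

View pics/b14.png

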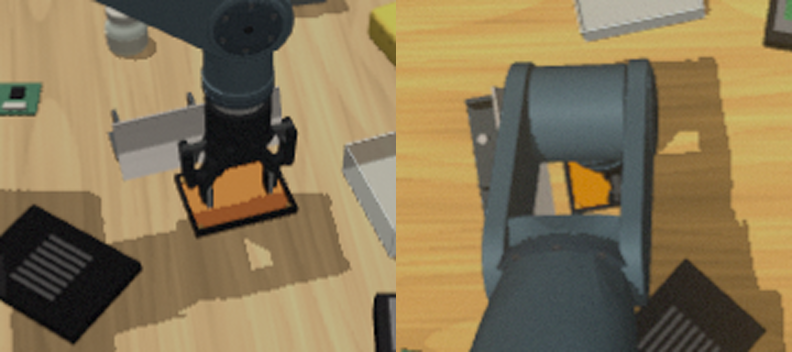

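Emit:
move_arm(
  rows="0 0 1 0 0 0 0.8;0 0 0.7 0 0 0 0.8;0 0 0.2 0 0 0 0.8;0 0 0 0 0 0 0.8",
)

```text
time_s: 20.4
eef_pos: [0.57, 0.1228, 0.0733]
eef_rot: [-0.0, 0.997, 0.076, -0.001]
wrist_force: [0.8, -0.2, 0.6]
opening: 0.801
```

Emit:
move_arm(
  rows="0 0.5 0 0 0 0 0.8;0 0.5 0 0 0 0 0.8;-0.1 0.5 0 0 0 0.3 0.8;-0.2 0.8 0 0 0 0.4 0.8;-0.25 1.2 0 0 0 0.4 0.8;-0.25 1.2 0 0 0 0.4 0.8;-0.25 1.2 0 0 0 0.4 0.8;-0.25 1.2 0 0 0 0.4 0.8;-0.25 1.2 0 0 0 0.4 0.8;0 0 0 0 0 0 0.8",
)

```text
time_s: 21.4
eef_pos: [0.5659, 0.0366, 0.0739]
eef_rot: [0.0, 0.999, 0.051, -0.0]
wrist_force: [-0.5, 0.7, 0.3]
opening: 0.8
```

```bash
python3 look.py b15; python3 cov.py
```

```text
top cover 0.86 c [345.3  -1. ] s [55.2 74.5] a 47.6
top cover 0.63 c [528.   83.7] s [66.4 58.3] a 89.0
side cover 0.71 c [559.9  65.4] s [132.8 108.7] a 6.2
```

View pics/b15.png

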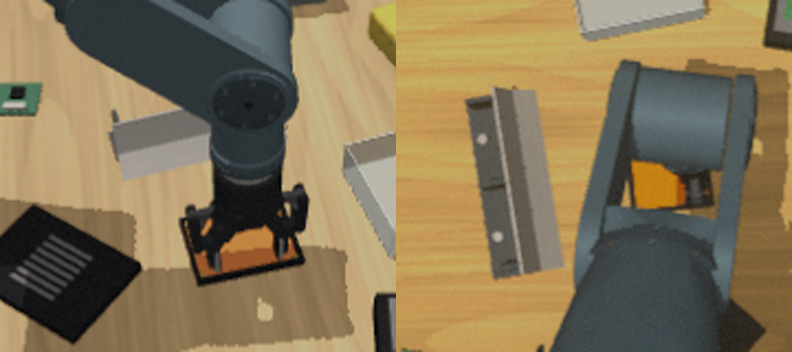

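Emit:
move_arm(
  rows="-0.2 0.8 0 0 0 0.3 0.8;-0.28 1.28 0 0 0 0.38 0.8;-0.28 1.28 0 0 0 0.38 0.8;-0.28 1.28 0 0 0 0.38 0.8;-0.28 1.28 0 0 0 0.38 0.8;-0.28 1.28 0 0 0 0.38 0.8;-0.28 1.28 0 0 0 0.38 0.8;-0.28 1.28 0 0 0 0.38 0.8;-0.28 1.28 0 0 0 0.38 0.8;-0.28 1.28 0 0 0 0.38 0.8;-0.28 1.28 0 0 0 0.38 0.8;-0.28 1.28 0 0 0 0.38 0.8;-0.28 1.28 0 0 0 0.38 0.8;-0.28 1.28 0 0 0 0.38 0.8;-0.28 1.28 0 0 0 0.38 0.8;-0.28 1.28 0 0 0 0.38 0.8;-0.28 1.28 0 0 0 0.38 0.8;-0.28 1.28 0 0 0 0.38 0.8;-0.28 1.28 0 0 0 0.38 0.8;0 0 0 0 0 0 0.8",
)

```text
time_s: 23.7
eef_pos: [0.5243, -0.2039, 0.0741]
eef_rot: [0.0, 1.0, -0.011, 0.0]
wrist_force: [0.2, -0.8, -0.4]
opening: 0.799
```

```bash
sed -i 's/\[120:280,220:400\]/[220:380,230:410]/;s/\[160:320,180:360\]/[170:330,300:480]/' look.py; python3 look.py b16; python3 cov.py
```

```text
top cover 0.89 c [ 285.1 -283.8] s [63.6 93.9] a 53.4
top cover 0.8 c [ 525.4 -152.5] s [ 63.5 124.7] a 88.5
top cover 0.54 c [ 355.6 -478.8] s [122.7  26.9] a 40.8
side cover 0.95 c [ 523.3 -198.4] s [ 53.3 130.2] a 89.2
side orange [305 309  52  20 572] c [ 523.4 -190.5] s [ 43.8 117.4] a 88.8
```

View pics/b16.png

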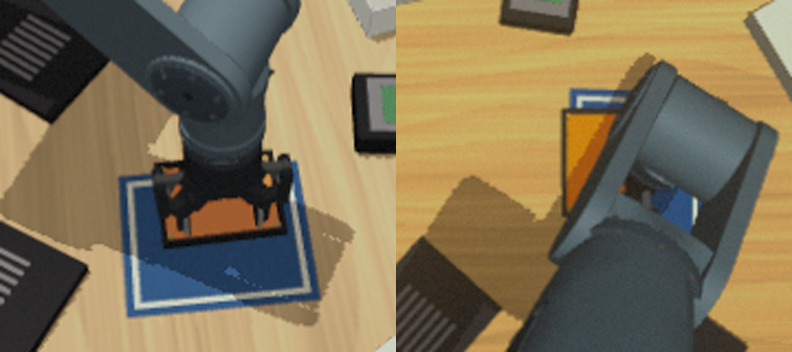

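Emit:
move_arm(
  rows="-0.24 0.9 0 0 0 0.31 0.8;-0.24 0.9 0 0 0 0.31 0.8;-0.24 0.9 0 0 0 0.31 0.8;-0.24 0.9 0 0 0 0.31 0.8;0 0.3 0 0 0 0 0.8;0 0 0 0 0 0 0.8",
)

```text
time_s: 24.6
eef_pos: [0.5136, -0.2415, 0.0739]
eef_rot: [0.0, 1.0, -0.021, 0.0]
wrist_force: [0.8, -0.0, -0.1]
opening: 0.801
```

```bash
python3 look.py b17; python3 cov.py
```

```text
top cover 0.64 c [ 516.9 -193.9] s [ 76.7 127.4] a 86.5
top cover 0.56 c [ 295.3 -324.4] s [18.2 33.6] a 88.0
side cover 0.84 c [ 513.9 -238.2] s [ 46.7 130.2] a 87.7
side orange [303 325  53  18 496] c [ 514.  -229.9] s [ 37.  117.7] a 87.9
```

View pics/b17.png

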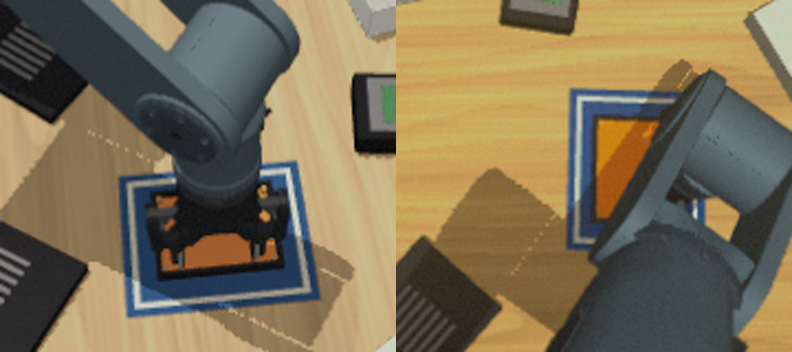

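Emit:
move_arm(
  rows="0 -0.4 0 0 0 0 0.8;0 0 -1 0 0 0 0.8;0 0 -2 0 0 0 0.8;0 0 -3 0 0 0 0.8;0 0 -3 0 0 0 0.8;0 0 -3 0 0 0 0.8;0 -3 0 0 0 0 0.8;0 -3 0 0 0 0 0.8;0 -3 0 0 0 0 0.8;0 -3 0 0 0 0 0.8;0 -3 0 0 0 0 0.8;0 -3 0 0 0 0 0.8;0 -3 0 0 0 0 0.8;0 -3 0 0 0 0 0.8;0 0 0 0 0 0 0.8",
)

```text
time_s: 26.4
eef_pos: [0.5235, 0.0064, 0.1946]
eef_rot: [-0.0, 1.0, -0.019, 0.0]
wrist_force: [-0.5, -1.1, 0.5]
opening: 0.801
```

```bash
python3 look.py b18; python3 cov.py; python3 - <<'E'
from h import *
c=cam('top')
cv2.imwrite('pics/z18.png',cv2.resize(c['color'][195:300,365:450],None,fx=5.5,fy=5.5,interpolation=cv2.INTER_CUBIC))
E
```

```text
top cover 0.67 c [410.8  31.5] s [94.4 46.6] a 77.9
top cover 0.64 c [ 515.3 -206.1] s [101.5 130.2] a 87.0
side cover 0.81 c [ 515.1 -209.3] s [108.6 130.6] a 87.5
```

View pics/b18.png

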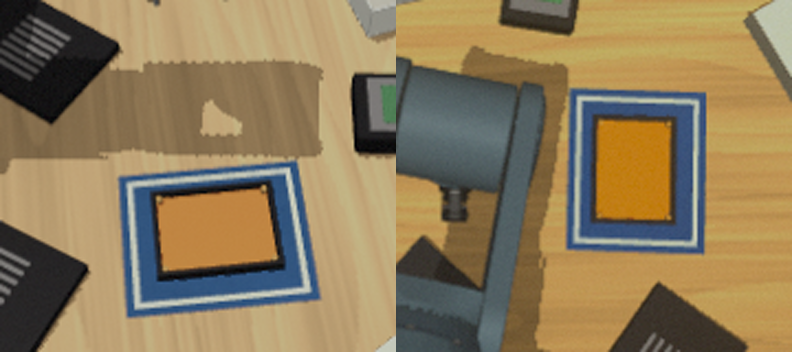

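View pics/z18.png

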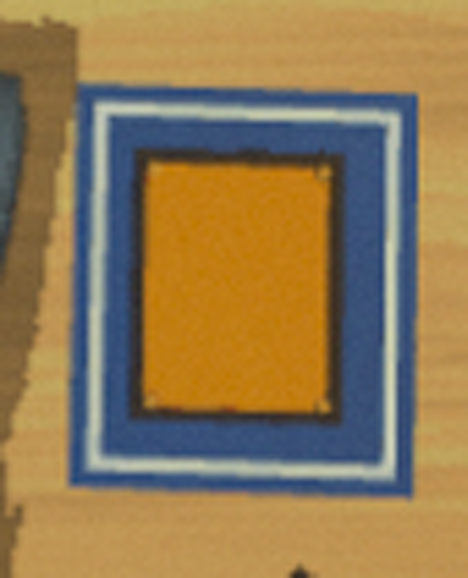

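```bash
python3 - <<'E'
from h import *
def rect(cx,cy,a,w,h,z):
    a=np.radians(a);R=np.array([[np.cos(a),-np.sin(a)],[np.sin(a),np.cos(a)]])
    q=np.array([[-w,-h],[w,-h],[w,h],[-w,h]])/2@R.T+[cx,cy]
    return np.c_[q,np.full(4,z)]/1000
out=[]
for n,(y0,y1,x0,x1) in(('top',(195,300,365,450)),('side',(280,380,275,390))):
    c=cam(n);s=5 if n=='top' else 3.5
    im=cv2.resize(c['color'][y0:y1,x0:x1],None,fx=s,fy=s,interpolation=cv2.INTER_CUBIC)
    for p,col in((rect(515,-212,-2.5,166,136,0),(0,0,255)),(rect(515.2,-206.3,-2.7,130,100,12),(0,255,0))):
        q=((proj(c,p)-[x0,y0]+.5)*s).astype(int); cv2.polylines(im,[q],True,col,1)
    im=cv2.copyMakeBorder(im,0,530-im.shape[0],0,0,cv2.BORDER_CONSTANT); out.append(im)
    R=cv2.Rodrigues(c['rvec'])[0];print(n,-R.T@c['tvec'])
cv2.imwrite('pics/ov.png',np.hstack(out)[:, :800])
E
```

```text
top [0.44356734 0.00426263 1.18948704]
side [ 0.43575612 -0.75235253  1.01771332]
```

View pics/ov.png

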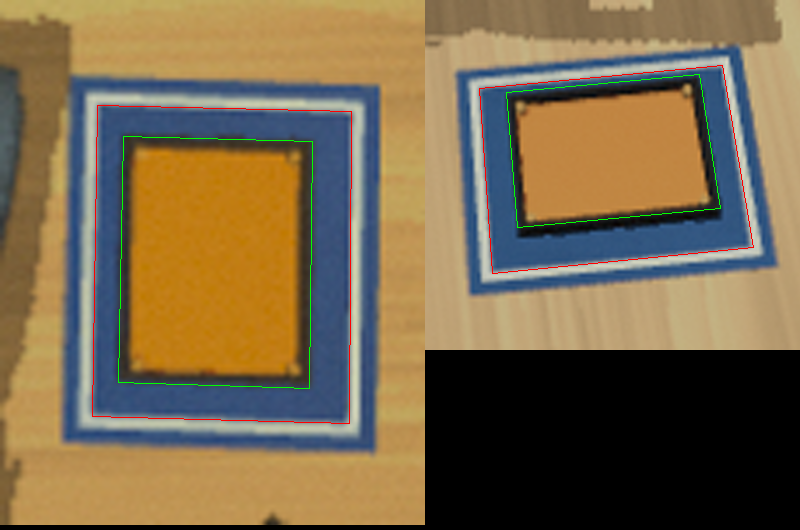

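Emit:
move_arm(
  rows="0.1 3 0 0 0 0 0.8;0 3 0 0 0 0 0.8;0 3 0 0 0 0 0.8;0 3 0 0 0 0 0.8;0 3 0 0 0 0 0.8;0 3 0 0 0 0 0.8;0 3 0 0 0 0 0.8;0 3 0 0 0 0 0.8;0 0 3 0 0 0 0.8;0 0 3 0 0 0 0.8;0 0 2 0 0 0 0.8;0 0 1 0 0 0 0.8;0 0 0 0 0 0 0.8",
)

```text
time_s: 28.15
eef_pos: [0.5139, -0.2363, 0.1024]
eef_rot: [-0.001, 1.0, -0.021, -0.001]
wrist_force: [0.3, 0.1, -0.4]
opening: 0.803
```

Emit:
move_arm(
  rows="0 0 1.2 0 0 0 0.8;0 0 1.2 0 0 0 0.8;0 0 0.5 0 0 0 0.8;0 0 0 0 0 0 0.8",
)

```text
time_s: 28.55
eef_pos: [0.5144, -0.2362, 0.074]
eef_rot: [-0.0, 1.0, -0.021, -0.001]
wrist_force: [1.0, 1.1, 0.3]
opening: 0.801
```

Emit:
move_arm(
  rows="0 0.2 0 0 0 0 0.8;0 0.3 0 0 0 0 0.8;0 0.2 0 0 0 0 0.8;-0.1 0.2 0 0 0 0 0.8;-0.1 0.2 0 0 0 0 0.8;0 0 0 0 0 0 0.8",
)

```text
time_s: 29.15
eef_pos: [0.5126, -0.2479, 0.0753]
eef_rot: [0.0, 1.0, -0.021, 0.0]
wrist_force: [1.1, 0.6, 1.6]
opening: 0.799
```

Emit:
move_arm(
  rows="0 -0.4 0 0 0 0 0.8;0 0 -1 0 0 0 0.8;0 0 -2 0 0 0 0.8;0 0 -3 0 0 0 0.8;0 0 -3 0 0 0 0.8;0 0 -3 0 0 0 0.8;0 -3 0 0 0 0 0.8;0 -3 0 0 0 0 0.8;0 -3 0 0 0 0 0.8;0 -3 0 0 0 0 0.8;0 -3 0 0 0 0 0.8;0 -3 0 0 0 0 0.8;0 -3 0 0 0 0 0.8;0 -3 0 0 0 0 0.8;0 -3 0 0 0 0 0.8;0 0 0 0 0 0 0.8",
)

```text
time_s: 30.75
eef_pos: [0.5233, 0.0293, 0.1954]
eef_rot: [-0.0, 1.0, -0.019, -0.0]
wrist_force: [-1.2, -0.3, 0.1]
opening: 0.801
```

```bash
python3 cov.py; python3 - <<'E'
from h import *
for n,(y0,y1,x0,x1) in(('top',(195,300,365,450)),('side',(280,380,275,390))):
    c=cam(n); cv2.imwrite(f'pics/f_{n}.png',cv2.resize(c['color'][y0:y1,x0:x1],None,fx=5.5,fy=5.5,interpolation=cv2.INTER_CUBIC))
cv2.imwrite('pics/full_top.png',cam('top')['color'])
E
```

```text
top cover 0.65 c [407.8  47.1] s [83.1 54.9] a 79.7
top cover 0.53 c [ 512.7 -211.1] s [102.3 131.3] a 88.4
side cover 0.66 c [454.5 244.7] s [118.   77.6] a 83.6
```

View pics/f_top.png

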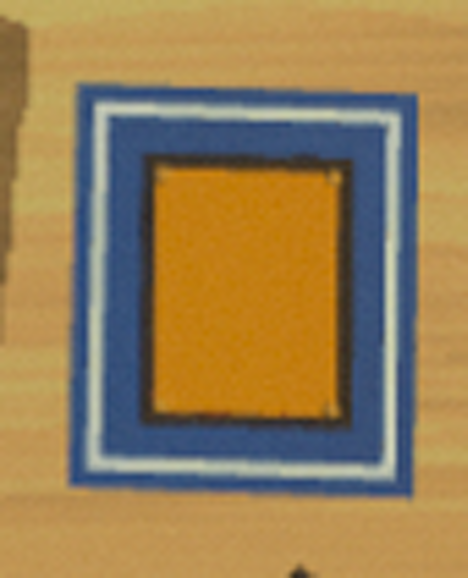

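View pics/f_side.png

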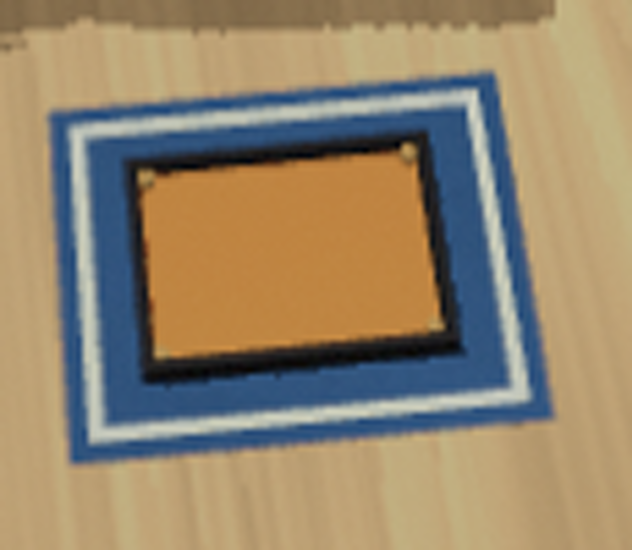

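View pics/full_top.png

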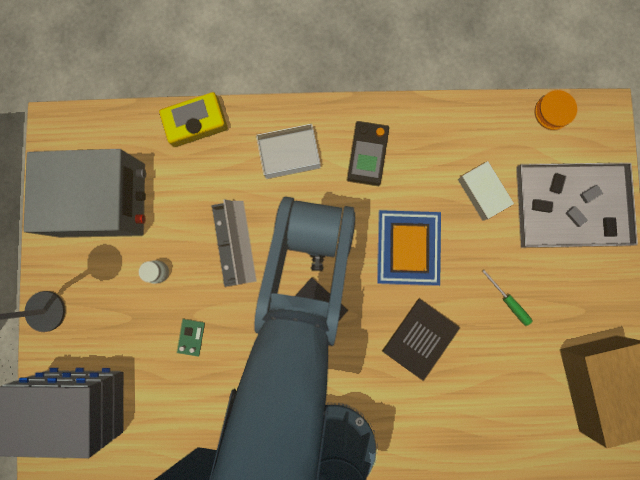

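```bash
python3 -c "
from bench import ctrl
print(ctrl.hand_in())"
```

```text
the job is handed in; nothing more can be done
None
```

The smallest cover now lies orange side up inside the white outline, and I handed the job in at about 31 s of the 72 s allowed.

- **Leaning:** I pushed the cover with two open fingers up the fence until it leaned there. I let go and it stayed, then I pushed its lower side closer to the toe.
- **Tipping:** I hooked its upper edge from behind the fence and pulled it over backwards. It dropped the last part freely onto its outer face.
- **Sliding:** I dragged it flat across the table with the fingertips inside the hollow. A second small drag corrected a 6 mm offset. It was never gripped or lifted.

Last checks, with the arm clear of everything:

- **Position:** The top camera put the cover's centre at about (513, -211) mm, against (515, -212) mm for the outline.
- **Squareness:** The cover is within about 1° of the outline. The gaps in the pictures match to within 2–3 mm.
- **Disagreement:** The two views differ by about 2–3 mm along the outline's x, because the top gaps put the cover slightly towards +x and the side gaps slightly towards -x. In this last check the side-camera network did not find the cover, so I judged that view by eye.
- **Other things on the table:** In the last top picture they stand where they did. The arm partly hides one of the larger covers there.
- **Forces:** The highest wrist force I saw was about 19 N, when I touched the table on purpose to find the fingertip height. While moving the cover, the readings I took stayed under about 4 N.

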